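Take the tall stop out of the T-slot plate

TASK

The T-slot plate on the bench carries two steel stops, one tall and one low, each captive in its own slot. Slide the tall stop along its slot to the open end, where the lips are cut away, lift it straight up out of the plate there and stand it upright in the shallow tray. Leave the low stop where it is in its slot.

Things in the scene. Friction and masses are not known exactly. Their poses are not given: they have to be found in the camera images.
- tslot_plate: Fixed aluminium plate 140 (x) x 220 (y) x 28 mm; origin: centre of underside. Two T-slots along y, at x = -35 and +35 mm: floor z = 10; 36 mm wide undercut to z = 21; then lips to z = 28 with 18 mm gap. Lips span y = -50 to +110; from y = -50 to -110 they are cut away: the open end (on the robot's right), 36 mm wide, open above and at its -y end. A dark 6 mm plate closes the +y end.
- tall_stop: Steel stop 92 mm high, 0.25 kg, in either slot; origin: centre of foot underside, on the slot floor; axes as the plate's. Foot 30 (x) x 36 (y) x 8 mm, neck 12 mm wide, from z = 21 up a plain post 24 (x) x 30 (y) mm, gripped on any faces. Slides freely, 3 mm play beside and above the foot. Starts at y = -5 to +65 mm of the plate; lifts out only with its origin beyond y = -68 mm, best at -80.
- low_stop: The low steel stop: same foot, neck and 24 x 30 mm block, but only 46 mm high in all, 0.15 kg, in the other slot; to be left alone. Origin: centre of the underside of its foot. It slides if pushed.
- tray: Shallow open grey plastic tray, 120 (x) x 150 (y) x 18 mm, walls 4 mm, fixed to the bench to the right of the plate. Origin: centre of its underside; its inner floor is at z = 4 mm.
There are look-alikes about, which are no part of the job. What is shaped like the tall_stop but yellow is not meant.

How it is judged (in metres and radians):
On the way:
1. the tall stop has been slid along its slot, its foot still down on the slot floor, until it stands in the open end (y of tall_stop in the frame of tslot_plate between -0.16 and -0.062 m and z of tall_stop in the frame of tslot_plate below 0.02 m and (x of tall_stop in the frame of tslot_plate between -0.05 and -0.02 m or x of tall_stop in the frame of tslot_plate between 0.02 and 0.05 m)), for 0.05 s.
At the end, for the whole second after the job is handed in: The tall stop stands upright (within 10 degrees) and still on the floor of the tray, anywhere inside its walls (foot underside less than 6 mm above the tray floor); the low stop is still in its slot, within 20 mm of where it was (x of tall_stop in the frame of tray between -0.056 and 0.056 m and y of tall_stop in the frame of tray between -0.071 and 0.071 m and z of tall_stop in the frame of tray below 0.01 m and angle between tall_stop's own z axis and vertical below 0.17 rad and linear speed of tall_stop below 0.02 m/s and distance of low_stop from where it was at the start of the episode below 0.02 m and z of low_stop in the frame of tslot_plate between 0.004 and 0.016 m); the robot touches nothing.
It fails at once if the low stop is pushed more than 30 mm along or pulled up out of its slot (distance of low_stop from where it was at the start of the episode above 0.03 m or z of low_stop in the frame of tslot_plate above 0.022 m).
It also fails if it takes over 40 s, if anything falls off the work surface, if the arm or the gripper's body presses on something with over 40 N, if the wrist force passes 120 N, or if a joint passes its speed limit or range.

ROBOT

A 6-joint arm with a two-finger parallel gripper is mounted at the origin on a cart in front of the work surface, level with it; the furniture and walls round the work are solid. World frame = base frame: x ahead of the robot, y to its left, z up, the work surface at z = 0. Lengths are in mm, angles in rad, forces in N, time in s.
With the tool pointing down it reaches from about 375 to 925 mm from the base axis. Payload 5.7 kg.
Tool frame: the origin (TCP) lies on the centre line of the jaws, within the pads' length; the fingertips stand robot.tcp_to_tips ahead of it and the grasp point (between the pads) lies 3 mm ahead of it (robot.tcp_to_tips is the distance from the TCP to the fingertips, in mm); z points along the fingers, y is the line along which they close (so a half turn about z gives the same grasp; the last joint's range is limited). The gripper opens to 88 mm and grips with 3 to 60 N. Pads are 20 mm wide; open, the fingers measure 115 mm over their backs; the gripper's body (75 mm by 178 mm) begins 61 mm behind the grasp point.
Start: joints at [1.045, 0.359, 1.51, -0, 1.272, -0.115], TCP at [239.596, 550.053, 244.623] pointing down, gripper open.
Joint ranges: [-2.97, 2.97], [-1.01, 2.36], [0.21, 2.38], [-0.96, 4.11], [0.2, 2.71], [-2.98, 2.98]. Speed limits (rad/s): [2.39, 2.39, 3.14, 3.14, 3.14, 3.14].

INTERFACE

Orientations are given as a 3x3 rotation matrix whose columns are the frame's x, y, z axes.
In Python, from station import robot, vision gives the robot as it stands.
- The arm moves only by the tool servo_tool, never from a script. Its argument "increments" is a list that holds one entry, the list of rows, each a list of 7 numbers: the shift along the world's x, y, z scaled (see below), then the turn, a rotation vector about the world's x, y, z scaled (see below), then the closure, from -1 (fully open) to 1 (shut), so that 0 is half open. A call has 1 to 5 rows; each row shifts and turns the commanded pose from where the row before left it; what a row does not reach is not made up. The controller multiplies each number of a shift by 25 mm and each number of a turn by 0.1 rad. A row lasts 1/8 s, in which the tool goes at most 62.5 mm and 10.7 degrees, less where a joint would pass 70% of its speed; a pose out of reach is approached as far as the arm can. A call with a number of a shift or a turn outside -1 to 1 is refused whole. A call with a gripper value outside its range is refused whole. The fingers move at their own pace and stop on an object; "force" is the grip in N (left out, the last holds). Time passes only in rows, so rows that do not move let the fingers close. It gives the time, the measured TCP pose, the force, the opening and the grip force at its end, in the units of the state.
- robot.get_state(): the state, without advancing time (a new reading comes with each control period).
- vision.get_image(name): name is "scene" or "top" or "wrist"; returns the picture (420x560x3 uint8, red, green, blue); there is no depth.
- vision.get_calibration(name): a dict with "fx", "fy", "cx", "cy" (pixels), "view" (4x4, takes a point from world to camera coordinates). Camera axes: x right, y down, z forward; pixel columns grow to the right and rows downward; lengths in mm; the calibration is good to about 2 mm. A picture is of the moment at which its call begins: read the wrist's pose just before it. get_calibration takes no time and is no camera call; for the wrist camera it gives the pose at the moment of the call.
- robot.close_job(): hands the job in; it is judged then, once.
The state is a dict: "time_s": time; "joints": joint angles; "qvel": joint speeds; "tau": joint torques, N m; "position": TCP position; "ee_rot": TCP orientation; "contact_force": force on the tool from outside, world axes, zero at the start; "torque": the same for the moment, N m; "finger_gap": finger opening in mm; "grip_force": force on a finger pad.
Only numpy, scipy, OpenCV 4.12 (cv2) and the standard library are available. Lean on these libraries where they do the work, as an engineer would, in place of code of your own. Each camera call takes 0.05 s, during which the arm holds its last target. There are 200 camera calls.

## Working session

There is one attempt and no reset: what is moved stays moved. The work goes in short steps, Python scripts to look and compute and a tool call to move; the robot and the scene stay as the last step left them, time stands still between calls to the robot, and variables do not carry over. Pictures are saved under pics/ and viewed, at most 10 in all, crops included, and the job is handed in when it is done.

Besides the shell and the picture viewer there is one more tool, called after ">>>" by a JSON object that holds its "api" and its "payload". servo_tool: Moves the arm, as the interface text tells. Its arguments: {"type":"object","properties":{"increments":{"type":"array","items":{"type":"array","items":{"type":"array","items":{"type":"number"}}}},"force":{"type":"number"}},"required":["increments"]}

```bash
mkdir -p pics
cat > h.py <<'E'
import numpy as np,cv2
from station import robot,vision
def save(n,f,crop=None,s=1):
    im=vision.get_image(n)[:,:,::-1]
    if crop: a,b,c,d=crop; im=im[b:d,a:c]
    cv2.imwrite('pics/'+f,cv2.resize(im,None,fx=s,fy=s,interpolation=cv2.INTER_CUBIC))
def px2w(n,u,v,z):
    c=vision.get_calibration(n);V=np.array(c['view']);R=V[:3,:3];o=-R.T@V[:3,3]
    d=R.T@np.array([(u-c['cx'])/c['fx'],(v-c['cy'])/c['fy'],1]);return o+d*(z-o[2])/d[2]
def w2px(n,p):
    c=vision.get_calibration(n);V=np.array(c['view']);q=V[:3,:3]@np.array(p)+V[:3,3]
    return c['fx']*q[0]/q[2]+c['cx'],c['fy']*q[1]/q[2]+c['cy']
E
python3 - <<'E'
from h import *
save('top','top.png',None,1.4);save('scene','scene.png',None,1.4)
s=robot.get_state();print(s,robot.tcp_to_tips)
E
```

```text
{'time_s': 0.1, 'joints': array([ 1.04487894e+00,  3.59422799e-01,  1.51130901e+00,  3.32438013e-06,
        1.27254800e+00, -1.15127967e-01]), 'qvel': array([-0.00169742, -0.00121793, -0.00119512, -0.00076102, -0.00079307,
       -0.00084319]), 'tau': array([ 4.32051174e-04, -5.16357207e+01, -2.71404326e+01,  6.78395829e-02,
        2.77886703e-02, -1.47188587e-05]), 'position': array([239.31974363, 549.55473467, 243.90549359]), 'ee_rot': array([[-9.16805394e-01,  3.99333379e-01, -8.49712374e-04],
       [ 3.99334235e-01,  9.16804256e-01, -1.45756608e-03],
       [ 1.96965131e-04, -1.67562369e-03, -9.99998577e-01]]), 'contact_force': array([ 0.18510824, -0.00924759,  0.45561156]), 'torque': array([-0.11028544,  0.01028052,  0.0085606 ]), 'grip_force': 0.0, 'finger_gap': 88.16844220918385} 22.0
```

View pics/top.png

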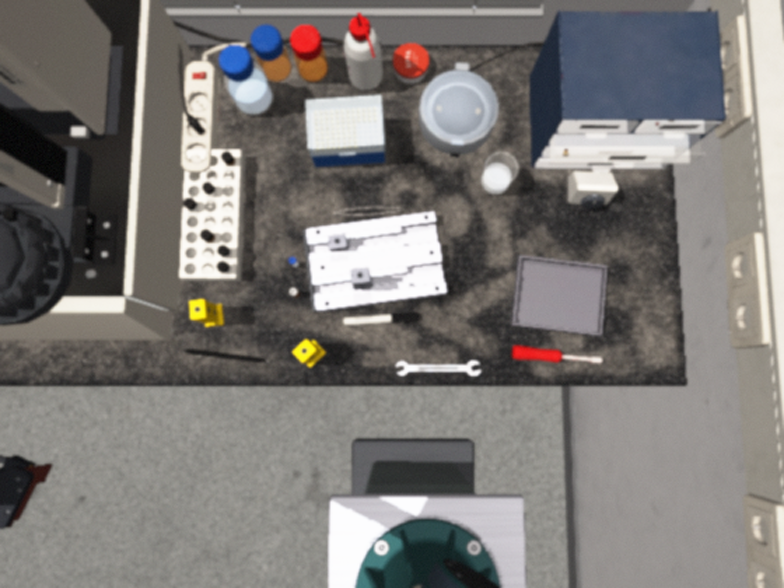

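View pics/scene.png

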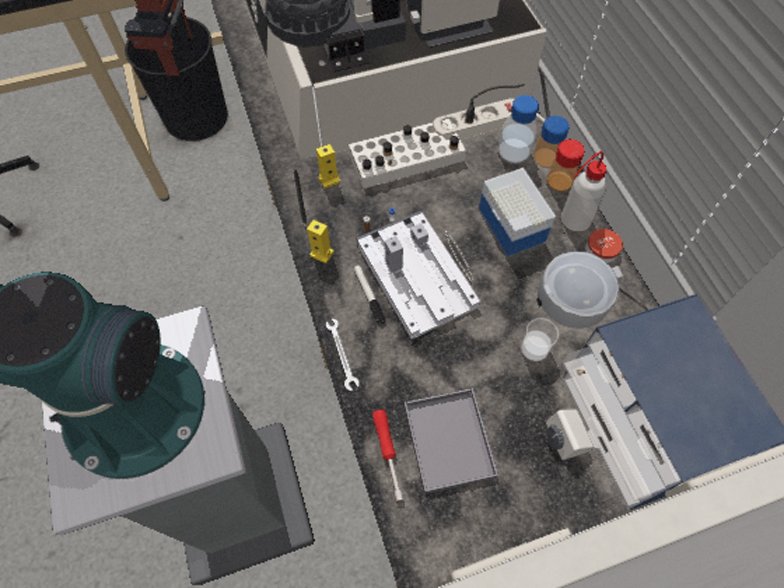

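The top view (enlarged 1.4x) shows the plate at about (375,262). Candidates for the tall stop:
- Grey stop in the near slot at (361,277). It looks tall.
- Grey stop in the far slot at (338,241). It looks low.
- Yellow look-alikes at (200,310) and (308,352), which are ruled out by colour.

My choice is the grey stop in the near slot. The tray is at (560,295). Next is one close crop to check this.

Run:
```python
from h import *
save('top','topc.png',(205,140,335,230),6)
save('scene','scc.png',(245,145,355,245),6)
```

```text
(no output)
```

View pics/topc.png

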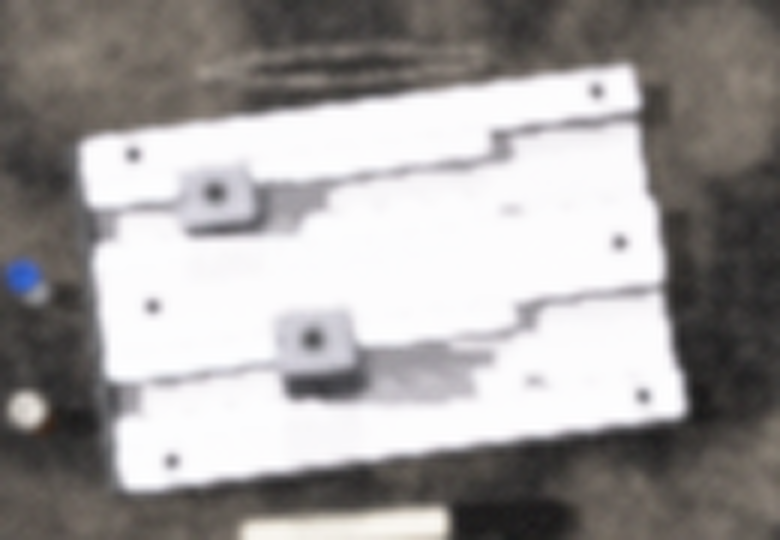

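View pics/scc.png

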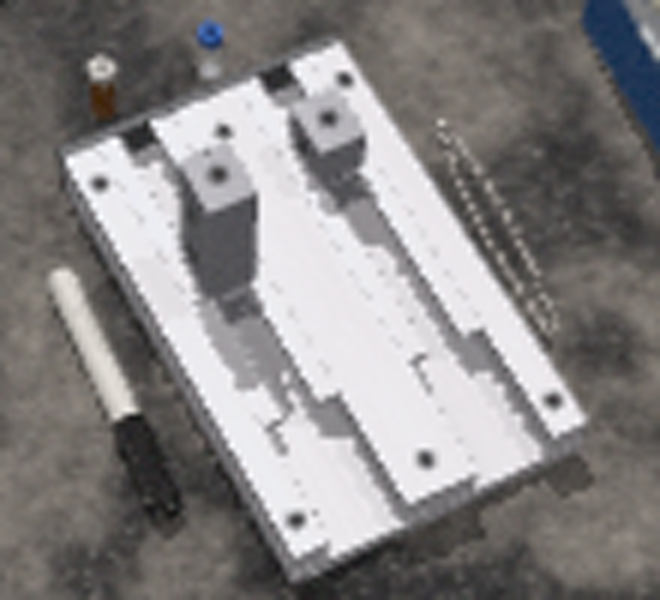

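Run:
```python
from h import *
C=[px2w('top',205+u/6,140+v/6,28) for u,v in [(82,140),(637,65),(688,415),(120,490)]]
for c in C:print(c.round(1))
fr=C[1]-C[2];lf=C[0]-C[3];L=C[0]-C[1];L2=C[3]-C[2]
print([np.linalg.norm(a).round(1) for a in (fr,lf,L,L2)])
for a in(L,L2):print('yaw',np.arctan2(-a[0],a[1]))
for a in(fr,lf):print('yaw',np.arctan2(a[1],a[0]))
y=np.mean([np.arctan2(-a[0],a[1]) for a in (L,L2)]+[np.arctan2(a[1],a[0]) for a in (fr,lf)])
R=np.array([[np.cos(y),-np.sin(y)],[np.sin(y),np.cos(y)]])
rm=(C[1]+C[2])[:2]/2; pc=rm+R@[0,110]
t=px2w('top',205+313/6,140+338/6,102)[:2];lo=px2w('top',205+215/6,140+192/6,56)[:2]
t2=px2w('scene',245+217/6,145+174/6,102)[:2]
print('yaw',y,'plate',pc,'tall',t,t2,'rel',R.T@(t-pc),R.T@(t2-pc),'low',lo,R.T@(lo-pc))
print('target(-80)',pc+R@[-35,-80], 'dir',R@[0,1])
T=[px2w('top',u/1.4,v/1.4,18) for u,v in [(520,257),(607,263),(603,334),(513,326)]]
print(np.round(T,1),np.mean(T,0))
```

```text
[591.9 203.   28. ]
[622.5 -16.7  28. ]
[482.1 -35.4  28. ]
[452.6 185.5  28. ]
[np.float64(141.6), np.float64(140.4), np.float64(221.8), np.float64(222.9)]
yaw 0.13803302138840193
yaw 0.13273420606158148
yaw 0.13247093413910824
yaw 0.12488022574504667
yaw 0.13202959683353457 plate [537.81013824  82.97717337] tall [499.64342316 106.72765782] [501.53102734 105.33560562] rel [-34.70787601  28.5682865 ] [-33.01995871  26.9398535 ] low [564.44934515 147.44083326] [34.89376436 60.39566209]
target(-80) [513.64645972  -0.93418843] dir [-0.13164635  0.99129675]
[[ 545.1 -160.1   18. ]
 [ 534.8 -307.5   18. ]
 [ 414.1 -295.3   18. ]
 [ 427.5 -145.3   18. ]] [ 480.38948605 -227.03555445   18.        ]
```

The crop confirms the choice: the tall grey stop is in the near slot at world (500,106), and the low one is in the far slot. I'll grip it along the plate's y, so I'm moving above it and turning the tool by +0.54 rad.

>>> {"api": "servo_tool", "payload": {"increments": [[[0.58, -0.98, 0, 0, 0, 0.3, -1], [0.58, -0.98, 0, 0, 0, 0.3, -1], [0.58, -0.98, 0, 0, 0, 0.3, -1], [0.58, -0.98, 0, 0, 0, 0.3, -1], [0.58, -0.98, 0, 0, 0, 0.3, -1]]], "force": 40}}

```text
time_s: 0.82
position: [312.4, 426.7, 244.5]
ee_rot: [[-0.966, 0.257, -0.0], [0.257, 0.966, -0.0], [0.0, -0.0, -1.0]]
contact_force: [0.3, -0.0, 0.1]
finger_gap: 87.9
grip_force: 0.0
```

>>> {"api": "servo_tool", "payload": {"increments": [[[0.58, -0.98, 0, 0, 0, 0.3, -1], [0.58, -0.98, 0, 0, 0, 0.3, -1], [0.58, -0.98, 0, 0, 0, 0.3, -1], [0.58, -0.98, 0, 0, 0, 0.3, -1], [0.58, -0.98, 0, 0, 0, 0.3, -1]]]}}

```text
time_s: 1.45
position: [384.9, 304.2, 244.6]
ee_rot: [[-0.994, 0.11, -0.0], [0.11, 0.994, -0.0], [0.0, -0.0, -1.0]]
contact_force: [0.8, 0.4, -0.4]
finger_gap: 88.2
grip_force: 0.0
```

>>> {"api": "servo_tool", "payload": {"increments": [[[0.58, -0.98, 0, 0, 0, 0.3, -1], [0.58, -0.98, 0, 0, 0, 0.3, -1], [0.58, -0.98, 0, 0, 0, 0.3, -1], [0.58, -0.98, 0, 0, 0, 0.3, -1], [0.58, -0.98, 0, 0, 0, 0.3, -1]]]}}

```text
time_s: 2.08
position: [457.4, 181.7, 244.6]
ee_rot: [[-0.999, -0.04, -0.0], [-0.04, 0.999, -0.0], [0.0, -0.0, -1.0]]
contact_force: [0.7, 0.3, 0.4]
finger_gap: 87.6
grip_force: 0.0
```

>>> {"api": "servo_tool", "payload": {"increments": [[[0.58, -0.98, -0.5, 0, 0, 0.3, -1], [0.58, -0.98, -0.5, 0, 0, 0.3, -1], [0.58, -0.98, -0.5, 0, 0, 0.3, -1], [0, 0, 0, 0, 0, 0, -1], [0, 0, 0, 0, 0, 0, -1]]]}}

```text
time_s: 2.7
position: [500.2, 109.5, 207.2]
ee_rot: [[-0.992, -0.128, -0.001], [-0.128, 0.992, 0.0], [0.001, 0.0, -1.0]]
contact_force: [-1.5, -0.4, 0.3]
finger_gap: 87.9
grip_force: 0.0
```

Run:
```python
from h import *
save('wrist','w1.png',None,1.4)
for p in [(500.5,106,102),(512.5,91,102)]:print(np.array(w2px('wrist',p))*1.4)
c=vision.get_calibration('wrist');V=c['view'];np.save('v1.npy',V);print(c['fx'],c['cx'],c['cy'])
```

```text
[388.76616536 305.55883061]
[358.93242528 322.97458753]
337.29252331958475 283.9098159759686 213.41371190243615
```

View pics/w1.png

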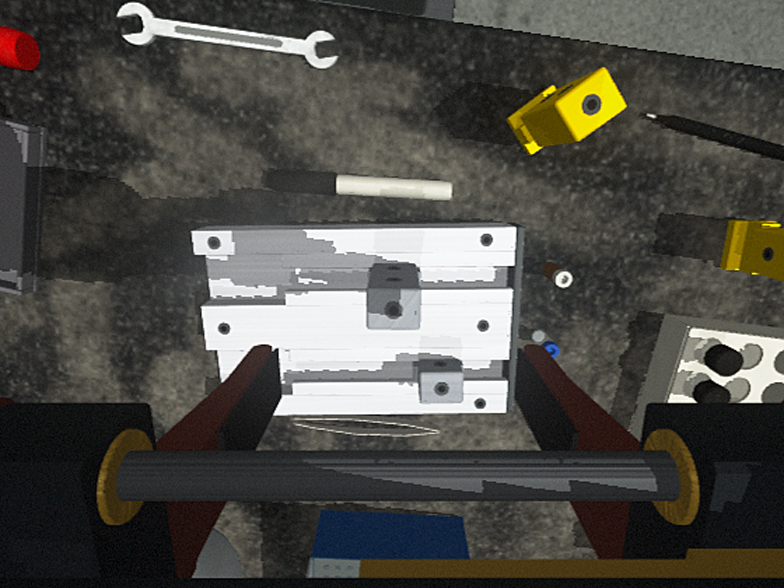

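The wrist view shows the tall stop's top hole at (393,310), and the plate lines up with the image. The low stop is at (441,388), well clear of the jaw line.

Run:
```python
from h import *
for u,v,z in [(393,310,102),(441,388,56)]:print(px2w('wrist',u/1.4,v/1.4,z))
# corners plate robot-near (192,232)(517,228) and far right/left
P=[px2w('wrist',u/1.4,v/1.4,28) for u,v in [(192,231),(514,227),(510,413)]]
print(np.round(P,1)); a=P[1]-P[0];print(np.arctan2(-a[0],a[1]))
print(robot.get_state()['joints'])
```

```text
[502.70632807 108.59761093 102.        ]
[567.51625868 149.20965758  56.        ]
[[487.5 -31.1  28. ]
 [456.8 184.3  28. ]
 [594.7 208.6  28. ]]
0.1414226991986927
[ 8.07723381e-02  2.72783967e-01  1.74396389e+00  3.32505493e-04
  1.12494591e+00 -1.61922770e+00]
```

>>> {"api": "servo_tool", "payload": {"increments": [[[0.05, -0.08, -0.9, 0, 0, 0.04, -1], [0, 0, -0.9, 0, 0, 0, -1], [0, 0, -0.9, 0, 0, 0, -1], [0, 0, -0.9, 0, 0, 0, -1], [0, 0, -0.9, 0, 0, 0, -1]]]}}

```text
time_s: 3.38
position: [501.8, 108.2, 94.6]
ee_rot: [[-0.991, -0.134, 0.001], [-0.134, 0.991, 0.0], [-0.001, 0.0, -1.0]]
contact_force: [0.9, -0.0, -0.6]
finger_gap: 87.5
grip_force: 0.0
```

>>> {"api": "servo_tool", "payload": {"increments": [[[0, 0, -0.9, 0, 0, 0, -1], [0, 0, 0, 0, 0, 0, 1], [0, 0, 0, 0, 0, 0, 1], [0, 0, 0, 0, 0, 0, 1], [0, 0, 0, 0, 0, 0, 1]]]}}

```text
time_s: 4.0
position: [502.4, 107.2, 72.9]
ee_rot: [[-0.991, -0.133, 0.002], [-0.133, 0.991, 0.0], [-0.001, -0.0, -1.0]]
contact_force: [0.2, 0.1, -0.1]
finger_gap: 51.3
grip_force: 0.0
```

>>> {"api": "servo_tool", "payload": {"increments": [[[0, 0, 0, 0, 0, 0, 1], [0, 0, 0, 0, 0, 0, 1], [0, 0, 0, 0, 0, 0, 1]]]}}

```text
time_s: 4.38
position: [501.9, 107.0, 72.3]
ee_rot: [[-0.991, -0.133, 0.0], [-0.133, 0.991, -0.0], [-0.0, -0.0, -1.0]]
contact_force: [0.2, -0.3, 2.5]
finger_gap: 29.9
grip_force: 40.0
```

>>> {"api": "servo_tool", "payload": {"increments": [[[0.03, -0.24, 0, 0, 0, 0, 1], [0.06, -0.48, 0, 0, 0, 0, 1], [0.06, -0.48, 0, 0, 0, 0, 1], [0.07, -0.48, 0, 0, 0, 0, 1]]]}}

```text
time_s: 4.88
position: [507.6, 64.1, 72.2]
ee_rot: [[-0.991, -0.132, 0.0], [-0.132, 0.991, 0.0], [-0.0, 0.0, -1.0]]
contact_force: [0.1, 3.0, 4.1]
finger_gap: 30.1
grip_force: 40.0
```

>>> {"api": "servo_tool", "payload": {"increments": [[[0.06, -0.48, 0, 0, 0, 0, 1], [0.07, -0.48, 0, 0, 0, 0, 1], [0.06, -0.48, 0, 0, 0, 0, 1], [0.07, -0.48, 0, 0, 0, 0, 1], [0.06, -0.48, 0, 0, 0, 0, 1]]]}}

```text
time_s: 5.5
position: [515.4, 4.3, 72.2]
ee_rot: [[-0.991, -0.132, -0.0], [-0.132, 0.991, 0.0], [0.0, 0.0, -1.0]]
contact_force: [-1.1, 3.7, 6.1]
finger_gap: 29.8
grip_force: 40.0
```

>>> {"api": "servo_tool", "payload": {"increments": [[[0.03, -0.24, 0, 0, 0, 0, 1], [0, 0, 0, 0, 0, 0, 1], [0, 0, 0, 0, 0, 0, 1]]]}}

```text
time_s: 5.88
position: [516.3, -2.3, 72.2]
ee_rot: [[-0.991, -0.133, 0.0], [-0.133, 0.991, -0.002], [-0.0, -0.002, -1.0]]
contact_force: [-1.0, -3.9, 5.8]
finger_gap: 29.7
grip_force: 40.0
```

>>> {"api": "servo_tool", "payload": {"increments": [[[0, 0, 0.3, 0, 0, 0, 1], [0, 0, 0.4, 0, 0, 0, 1]]]}}

```text
time_s: 6.12
position: [515.2, -0.9, 89.5]
ee_rot: [[-0.991, -0.133, -0.002], [-0.133, 0.991, 0.0], [0.002, 0.0, -1.0]]
contact_force: [1.3, -1.1, -3.1]
finger_gap: 29.6
grip_force: 40.0
```

>>> {"api": "servo_tool", "payload": {"increments": [[[0, 0, 0.9, 0, 0, 0, 1], [0, 0, 0.9, 0, 0, 0, 1], [-0.07, -0.45, 0, 0, 0, 0, 1], [-0.14, -0.9, 0, 0, 0, 0, 1], [-0.14, -0.9, 0, 0, 0, 0, 1]]]}}

```text
time_s: 6.75
position: [506.4, -58.0, 133.8]
ee_rot: [[-0.991, -0.134, -0.001], [-0.134, 0.991, -0.0], [0.001, 0.0, -1.0]]
contact_force: [0.4, -0.7, -3.3]
finger_gap: 29.7
grip_force: 40.0
```

>>> {"api": "servo_tool", "payload": {"increments": [[[-0.14, -0.9, 0, 0, 0, 0, 1], [-0.14, -0.9, 0, 0, 0, 0, 1], [-0.14, -0.9, 0, 0, 0, 0, 1], [-0.14, -0.9, 0, 0, 0, 0, 1], [-0.14, -0.9, 0, 0, 0, 0, 1]]]}}

```text
time_s: 7.38
position: [488.6, -170.7, 133.6]
ee_rot: [[-0.991, -0.133, -0.002], [-0.133, 0.991, 0.001], [0.002, 0.001, -1.0]]
contact_force: [0.4, -1.0, -2.5]
finger_gap: 30.1
grip_force: 40.0
```

>>> {"api": "servo_tool", "payload": {"increments": [[[-0.14, -0.9, 0, 0, 0, 0, 1], [-0.14, -0.9, 0, 0, 0, 0, 1], [-0.07, -0.45, 0, 0, 0, 0, 1], [0, 0, 0, 0, 0, 0, 1], [0, 0, 0, 0, 0, 0, 1]]]}}

```text
time_s: 8.0
position: [480.8, -225.2, 134.3]
ee_rot: [[-0.991, -0.133, -0.001], [-0.133, 0.991, 0.001], [0.001, 0.001, -1.0]]
contact_force: [0.4, -0.0, -2.7]
finger_gap: 30.0
grip_force: 40.0
```

Run:
```python
from h import *
save('scene','s2.png',None,1.4);print(robot.get_state()['joints'])
```

```text
[-5.68091531e-01  3.90562327e-01  1.78153113e+00  2.36594164e-04
  9.70153988e-01 -2.27268609e+00]
```

View pics/s2.png

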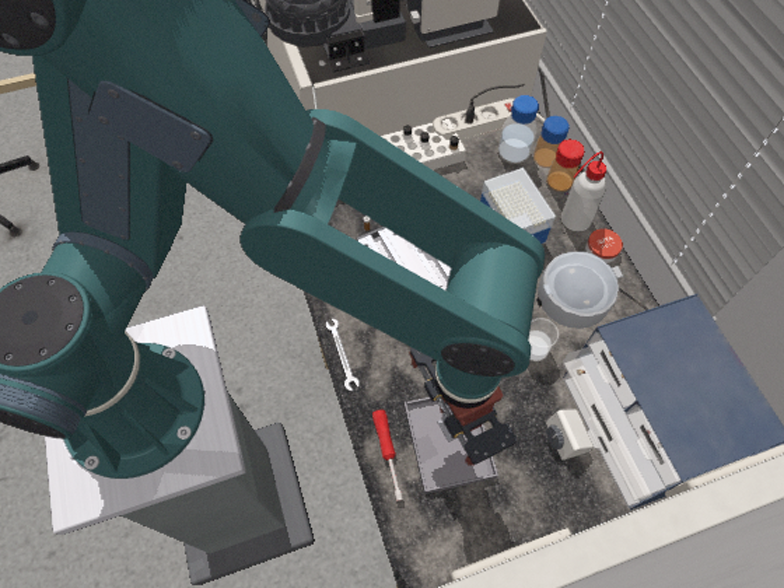

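The scene view shows the gripper with the stop over the tray, around (460,440). The stop's foot touches the tray floor at a TCP height of about 66 mm, so I'm lowering it gently.

>>> {"api": "servo_tool", "payload": {"increments": [[[0, 0, -0.8, 0, 0, 0, 1], [0, 0, -0.8, 0, 0, 0, 1], [0, 0, -0.6, 0, 0, 0, 1], [0, 0, -0.26, 0, 0, 0, 1], [0, 0, 0, 0, 0, 0, 1]]]}}

```text
time_s: 8.68
position: [481.0, -225.7, 72.9]
ee_rot: [[-0.991, -0.133, -0.001], [-0.133, 0.991, 0.0], [0.001, 0.0, -1.0]]
contact_force: [-0.2, 1.3, -2.5]
finger_gap: 30.3
grip_force: 40.0
```

>>> {"api": "servo_tool", "payload": {"increments": [[[0, 0, -0.08, 0, 0, 0, 1], [0, 0, -0.08, 0, 0, 0, 1], [0, 0, 0, 0, 0, 0, 1]]]}}

```text
time_s: 9.05
position: [481.2, -226.0, 69.3]
ee_rot: [[-0.991, -0.133, 0.0], [-0.133, 0.991, -0.0], [-0.0, -0.0, -1.0]]
contact_force: [-0.6, -0.2, -3.3]
finger_gap: 29.8
grip_force: 40.0
```

>>> {"api": "servo_tool", "payload": {"increments": [[[0, 0, -0.06, 0, 0, 0, 1], [0, 0, -0.06, 0, 0, 0, 1], [0, 0, 0, 0, 0, 0, 1]]]}}

```text
time_s: 9.43
position: [481.2, -226.0, 66.2]
ee_rot: [[-0.991, -0.133, 0.0], [-0.133, 0.991, -0.0], [-0.0, -0.0, -1.0]]
contact_force: [-0.6, 0.1, -0.6]
finger_gap: 30.1
grip_force: 40.0
```

>>> {"api": "servo_tool", "payload": {"increments": [[[0, 0, -0.02, 0, 0, 0, 1], [0, 0, 0, 0, 0, 0, 1]]]}}

```text
time_s: 9.68
position: [481.2, -226.0, 66.2]
ee_rot: [[-0.991, -0.133, 0.0], [-0.133, 0.991, -0.0], [-0.0, -0.0, -1.0]]
contact_force: [-1.9, 1.0, 5.8]
finger_gap: 30.0
grip_force: 40.0
```

>>> {"api": "servo_tool", "payload": {"increments": [[[0, 0, 0, 0, 0, 0, 0], [0, 0, 0, 0, 0, 0, -0.5], [0, 0, 0, 0, 0, 0, -1], [0, 0, 0, 0, 0, 0, -1], [0, 0, 0, 0, 0, 0, -1]]]}}

```text
time_s: 10.3
position: [481.1, -225.9, 65.5]
ee_rot: [[-0.991, -0.133, -0.0], [-0.133, 0.991, -0.0], [0.0, -0.0, -1.0]]
contact_force: [-0.5, -1.3, 0.1]
finger_gap: 76.3
grip_force: 0.0
```

>>> {"api": "servo_tool", "payload": {"increments": [[[0, 0, 0.4, 0, 0, 0, -1], [0, 0, 0.9, 0, 0, 0, -1], [0, 0, 1, 0, 0, 0, -1], [0, 0, 1, 0, 0, 0, -1], [0, 0, 1, 0, 0, 0, -1]]]}}

```text
time_s: 10.92
position: [481.1, -225.9, 174.7]
ee_rot: [[-0.991, -0.133, 0.001], [-0.133, 0.991, -0.0], [-0.0, -0.0, -1.0]]
contact_force: [-0.2, 0.6, -0.6]
finger_gap: 87.9
grip_force: 0.0
```

>>> {"api": "servo_tool", "payload": {"increments": [[[0, 0, 1, 0, 0, 0, -1], [0, 0, 0, 0, 0, 0, -1], [0, 0, 0, 0, 0, 0, -1]]]}}

```text
time_s: 11.3
position: [480.7, -225.7, 197.8]
ee_rot: [[-0.991, -0.133, -0.0], [-0.133, 0.991, 0.0], [0.0, 0.0, -1.0]]
contact_force: [0.4, -0.5, -1.0]
finger_gap: 87.9
grip_force: 0.0
```

Run:
```python
from h import *
save('wrist','w2.png',None,1.4)
for p in [(481,-226,96),(481,-226,4)]:print(np.array(w2px('wrist',p))*1.4)
```

```text
[394.56723372 309.14601134]
[395.2895165  272.01061344]
```

View pics/w2.png

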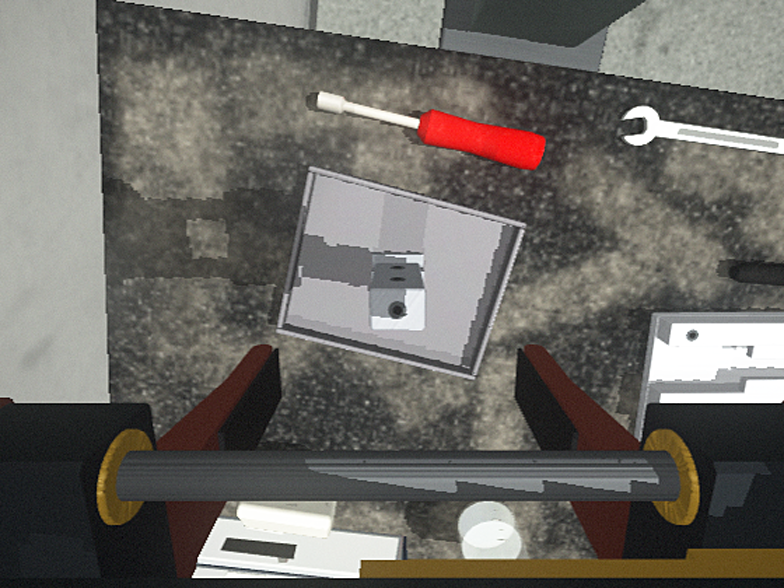

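The wrist view shows the stop upright near the middle of the tray. Its top hole is at (397,310), against a predicted (395,309). The gripper is clear of everything.

```bash
python3 -c "
from h import *
print(robot.close_job())"
```

```text
the job is handed in; nothing more can be done
None
```

I slid the tall stop to the open end, lifted it out and stood it upright near the middle of the tray. The gripper stayed clear of the low stop throughout, and I handed the job in at about 11 s; no verdict was returned.

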